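# Pack the cork-stoppered bottles into the caddy

## Task

Collect the three cork-stoppered amber bottles into the wooden caddy, each standing upright on the floor of the white cell of its own size (smallest bottle in the smallest pocket, largest in the largest). Set them down rather than drop them, they are glass, and leave the three look-alike amber bottles with black screw caps standing where they are.

Things in the scene. Friction and masses are not known exactly. Their poses are not given: they have to be found in the camera images.
- caddy: Fixed open wooden caddy, 276 mm long (its x) by 102 mm wide (its y), floor 6 mm, long walls 34 mm and end walls 50 mm high, standing on the bench (z = 0). Origin: centre of its underside. Inside, in a row along its x, 86 mm apart, sit the three white cells, in any order.
- cell_small: The small cell of the caddy: a fixed white plastic insert, 84 x 84 mm outside and 30 mm high, with a square open-topped pocket 54 x 54 mm in the middle (walls 15 mm thick, grey floor 6 mm thick), for the small cork-stoppered bottle. Origin: centre of its underside, 6 mm above the bench; z up, x and y along the sides of the pocket. The pocket's floor is 6 mm, its rim 30 mm, above the origin.
- cell_medium: The medium cell of the caddy: a fixed white plastic insert, 84 x 84 mm outside and 30 mm high, with a square open-topped pocket 64 x 64 mm in the middle (walls 10 mm thick, grey floor 6 mm thick), for the medium cork-stoppered bottle. Origin: centre of its underside, 6 mm above the bench; z up, x and y along the sides of the pocket. The pocket's floor is 6 mm, its rim 30 mm, above the origin.
- cell_large: The large cell of the caddy: a fixed white plastic insert, 84 x 84 mm outside and 30 mm high, with a square open-topped pocket 74 x 74 mm in the middle (walls 5 mm thick, grey floor 6 mm thick), for the large cork-stoppered bottle. Origin: centre of its underside, 6 mm above the bench; z up, x and y along the sides of the pocket. The pocket's floor is 6 mm, its rim 30 mm, above the origin.
- cork_small: The small cork-stoppered bottle, loose and upright: brown amber glass with a paper label, round body 36 mm in diameter and 45 mm high, shoulder up to 55 mm, then a straight neck 24 mm in diameter from 55 to 81 mm, then a tan cork 21 mm in diameter up to 97 mm. About 90 g. The neck is the place to grip. Cork, neck and body are one rigid piece. Origin: centre of its underside; z along the bottle, upwards.
- cork_medium: The medium cork-stoppered bottle, loose and upright: brown amber glass with a paper label, round body 46 mm in diameter and 60 mm high, shoulder up to 72 mm, then a straight neck 24 mm in diameter from 72 to 98 mm, then a tan cork 21 mm in diameter up to 114 mm. About 170 g. The neck is the place to grip. Cork, neck and body are one rigid piece. Origin: centre of its underside; z along the bottle, upwards.
- cork_large: The large cork-stoppered bottle, loose and upright: brown amber glass with a paper label, round body 56 mm in diameter and 75 mm high, shoulder up to 90 mm, then a straight neck 24 mm in diameter from 90 to 116 mm, then a tan cork 21 mm in diameter up to 132 mm. About 300 g. The neck is the place to grip. Cork, neck and body are one rigid piece. Origin: centre of its underside; z along the bottle, upwards.
- screw_small: Look-alike, not to be moved: the small screw-capped bottle, loose and upright, same amber body (36 mm in diameter, shoulder up to 55 mm) but with a wide black screw cap 34 mm in diameter from 67 to 89 mm. Origin: centre of its underside; z upwards.
- screw_medium: Look-alike, not to be moved: the medium screw-capped bottle, loose and upright, same amber body (46 mm in diameter, shoulder up to 72 mm) but with a wide black screw cap 34 mm in diameter from 84 to 106 mm. Origin: centre of its underside; z upwards.
- screw_large: Look-alike, not to be moved: the large screw-capped bottle, loose and upright, same amber body (56 mm in diameter, shoulder up to 90 mm) but with a wide black screw cap 34 mm in diameter from 102 to 124 mm. Origin: centre of its underside; z upwards.

How it is judged (in metres and radians):
At the end, for the whole second after the job is handed in: Each corked bottle stands in the cell of its own size, released, at rest, within 15 mm of the cell's centre sideways and its underside under 12 mm above the cell's (6 mm when on the pocket floor), tilt below 0.12 rad; each screw-capped bottle is upright, at rest, within 30 mm of its start (horizontal distance between cork_small and cell_small below 0.015 m and z of cork_small in the frame of cell_small below 0.012 m and angle between each of cork_small, screw_small, cork_medium, screw_medium, cork_large, screw_large's own z axis and vertical below 0.12 rad and linear speed of each of cork_small, screw_small, cork_medium, screw_medium, cork_large, screw_large below 0.02 m/s and contact force between the fingers and cork_small below 0.05 N and distance of each of screw_small, screw_medium, screw_large from where it was at the start of the episode below 0.03 m and horizontal distance between cork_medium and cell_medium below 0.015 m and z of cork_medium in the frame of cell_medium below 0.012 m and contact force between the fingers and cork_medium below 0.05 N and horizontal distance between cork_large and cell_large below 0.015 m and z of cork_large in the frame of cell_large below 0.012 m and contact force between the fingers and cork_large below 0.05 N); the robot touches nothing.
It fails at once if a cork-stoppered bottle is dropped or thrown: faster than 0.6 m/s out of the gripper (a fall of about 20 mm) ((linear speed of cork_small above 0.6 m/s and contact force between each of the arm, the fingers and cork_small below 0.05 N) or (linear speed of cork_medium above 0.6 m/s and contact force between each of the arm, the fingers and cork_medium below 0.05 N) or (linear speed of cork_large above 0.6 m/s and contact force between each of the arm, the fingers and cork_large below 0.05 N)).
It fails at once if a screw-capped bottle is shifted by more than 30 mm or tipped ((distance of screw_small from where it was at the start of the episode above 0.03 m or angle between screw_small's own z axis and vertical above 0.5 rad) or (distance of screw_medium from where it was at the start of the episode above 0.03 m or angle between screw_medium's own z axis and vertical above 0.5 rad) or (distance of screw_large from where it was at the start of the episode above 0.03 m or angle between screw_large's own z axis and vertical above 0.5 rad)).
It also fails if it takes over 96 s, if anything falls off the work surface, if the arm or the gripper's body presses on something with over 40 N, if the wrist force passes 120 N, or if a joint passes its speed limit or range.

## Robot

A 7-joint arm with a two-finger parallel gripper is mounted at the origin on the work surface. World frame = base frame: x ahead of the robot, y to its left, z up, the work surface at z = 0. Lengths are in mm, angles in rad, forces in N, time in s.
With the tool pointing down it reaches from about 400 to 875 mm from the base axis. Payload 6.5 kg.
Tool frame: the origin (TCP) lies on the centre line of the jaws, within the pads' length; the fingertips stand 19 mm ahead of it and the grasp point (between the pads) is the TCP (env.nose_length is the distance from the TCP to the fingertips, in mm); z points along the fingers, y is the line along which they close (so a half turn about z gives the same grasp; the last joint's range is limited). The gripper opens to 85 mm and grips with 20 to 120 N. Pads are 22 mm wide; open, the fingers measure 114 mm over their backs; the gripper's body (76 mm by 85 mm) begins 54 mm behind the grasp point. The pads swing forward as they close: fully open they stand 13 mm farther back than shut.
Start: joints at [-1.232, 0.536, -0.004, 1.538, 0.003, 1.067, -0.071], TCP at [255.988, 597.462, 224.19] pointing down, gripper open.
Joint ranges: [-2.7, 2.7], [-0.37, 2.16], [-1.27, 1.26], [0.24, 2.4], [-1.31, 4.45], [0.19, 1.91], [-2.76, 2.76]. Speed limits (rad/s): [2.39, 2.39, 3.14, 3.14, 3.14, 3.14, 3.14].

## Interface

Orientations are given as a unit quaternion [x, y, z, w].
In Python, from rig import env gives the robot as it stands.
- The arm moves only by the tool play_rows, never from a script. Its argument "plan" is a list of rows, each a list of 3 entries, a list of its own where there are three numbers: the shift along the world's x, y, z in mm, then the turn about the world's z in rad, then the closure, from 0 (fully open) to 1 (shut). In form: [[[x, y, z], spin, grip], ...]. A call has 1 to 10 rows; each row is the pose to reach, as a shift and turn from the pose commanded when the call began; what a row does not reach only later rows make up. A row lasts 1/10 s, in which the tool goes at most 50 mm and 8.59 degrees, less where a joint would pass 70% of its speed; a pose out of reach is approached as far as the arm can. A call with a gripper value outside its range is refused whole. The fingers move at their own pace and stop on an object; "newtons" is the grip in N (left out, the last holds). Time passes only in rows, so rows that repeat a pose let the fingers close. It gives the time, the measured TCP pose, the force, the opening and the grip force at its end, in the units of the state.
- env.get_obs(): the state, without advancing time (a new reading comes with each control period).
- env.capture(name): name is "scene" or "side" or "wrist"; returns the picture (384x512x3 uint8, red, green, blue); there is no depth.
- env.calibration(name): a dict with "camera_matrix" (3x3 intrinsics, pixels), "pose" (4x4, takes a point from camera to world coordinates). Camera axes: x right, y up, looking along -z (the intrinsics and any distortion apply to the point x, -y, -z); pixel columns grow to the right and rows downward; lengths in mm; the calibration is good to about 2 mm. A picture is of the moment at which its call begins: read the wrist's pose just before it. calibration takes no time and is no camera call; for the wrist camera it gives the pose at the moment of the call.
- env.sign_off(): hands the job in; it is judged then, once.
Trained networks look in the newest picture that a camera, given by its name, has taken for a name from the list of things; names that differ only in an ending like _2 or _b are one class to them, and where a whole thing is asked for, a point or a joint stands for the part that bears it (a point fixed in the world has none). Each returns a list of dicts, best first, with "p" (0 to 1); they miss things now and then, are a little off and sometimes report something else, mostly with a low value. They report only what shows in the picture. A call takes as long as a camera call.
- env.outline_of(camera, target): "mask" (384x512 bool, what is visible of it) and "extent" ([centre column, centre row, width, height] in pixels, round what is visible of it).
- env.mark_of(camera, target): "pixel" ([column, row] in pixels: a listed point, or the origin of a listed thing).
The state is a dict: "clock": time; "joint_pos": joint angles; "dq": joint speeds; "joint_torque": joint torques, N m; "tool_pos": TCP position; "eef_rot": TCP orientation; "force": force on the tool from outside, world axes, zero at the start; "wrist_torque": the same for the moment, N m; "grip_width": finger opening in mm; "grip_force": force on a finger pad.
Only numpy, scipy, OpenCV 4.12 (cv2) and the standard library are available. Lean on these libraries where they do the work, as an engineer would, in place of code of your own. Each camera call takes 0.05 s, during which the arm holds its last target. There are 200 camera calls.

## Working session

There is one attempt and no reset: what is moved stays moved. The work goes in short steps, Python scripts to look and compute and a tool call to move; the robot and the scene stay as the last step left them, time stands still between calls to the robot, and variables do not carry over. Pictures are saved under pics/ and viewed, at most 15 in all, crops included, and the job is handed in when it is done.

Besides the shell and the picture viewer there is one more tool, called as a command line: name --argument value ..., lists and objects as JSON in quotes. play_rows: Moves the arm, as the interface text tells. Its arguments: {"type":"object","properties":{"plan":{"type":"array","items":{"type":"array"}},"newtons":{"type":"number"}},"required":["plan"]}

```bash
mkdir -p pics; ls
python3 - <<'E'
from rig import env
import cv2,numpy as np
o=env.get_obs(); print({k:np.round(o[k],3).tolist() for k in('clock','tool_pos','eef_rot','grip_width','force')}, env.nose_length)
for c in('scene','side'):
    im=env.capture(c); cv2.imwrite(f'pics/{c}0.png',im[...,::-1])
    k=env.calibration(c); print(c,np.round(k['camera_matrix'],1).tolist(),np.round(k['pose'],3).tolist(), [x for x in k if x not in('camera_matrix','pose')])
    for t in['caddy','cell_small','cell_medium','cell_large','cork_small','cork_medium','cork_large','screw_small','screw_medium','screw_large']:
        print(c,t,[(np.round(d['pixel'],1).tolist(),round(d['p'],2)) for d in env.mark_of(c,t)][:3])
E
```

```text
pics
{'clock': 0.0, 'tool_pos': [255.757, 596.868, 223.301], 'eef_rot': [0.201, 0.98, -0.001, -0.0], 'grip_width': 85.231, 'force': [-0.399, 0.675, -0.879]} 19.0
scene [[476.3, 0.0, 251.9], [0.0, 476.3, 188.2], [0.0, 0.0, 1.0]] [[0.47, -0.643, 0.605, 1250.931], [0.883, 0.354, -0.309, -364.758], [-0.016, 0.679, 0.734, 918.971], [0.0, 0.0, 0.0, 1.0]] []
scene caddy [([141.2, 231.0], 0.9), ([353.5, 179.0], 0.71)]
scene cell_small [([120.2, 205.5], 0.83)]
scene cell_medium [([135.6, 228.8], 0.67)]
scene cell_large [([155.7, 245.1], 0.77)]
scene cork_small [([323.0, 155.4], 0.56)]
scene cork_medium [([260.7, 224.1], 0.62)]
scene cork_large [([288.1, 169.3], 0.78), ([159.7, 247.1], 0.39)]
scene screw_small [([356.2, 180.4], 0.71)]
scene screw_medium [([236.0, 185.8], 0.67)]
scene screw_large [([310.2, 195.5], 0.85), ([259.8, 221.9], 0.16)]
side [[478.2, 0.0, 256.6], [0.0, 478.2, 190.2], [0.0, 0.0, 1.0]] [[0.821, 0.366, -0.438, 7.214], [-0.571, 0.505, -0.648, -743.768], [-0.016, 0.782, 0.623, 735.017], [0.0, 0.0, 0.0, 1.0]] []
side caddy [([326.5, 275.4], 0.63)]
side cell_small [([297.7, 298.7], 0.67)]
side cell_medium [([325.7, 272.8], 0.84)]
side cell_large [([354.1, 254.7], 0.83)]
side cork_small [([193.1, 150.2], 0.9)]
side cork_medium [([293.2, 185.9], 0.87)]
side cork_large []
side screw_small [([227.2, 134.9], 0.61)]
side screw_medium [([245.4, 205.1], 0.71)]
side screw_large [([246.1, 155.8], 0.74)]
```

View pics/scene0.png

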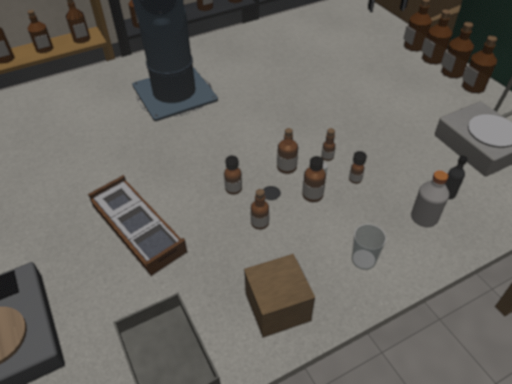

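View pics/side0.png

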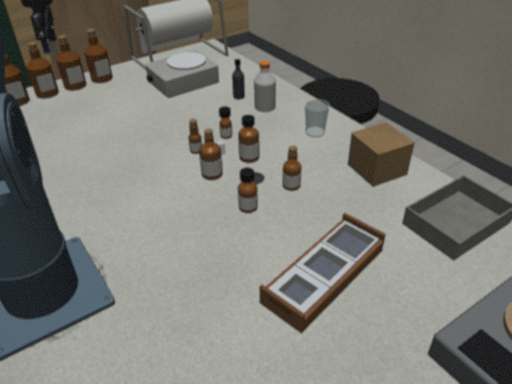

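```bash
cat > h.py <<'E'
from rig import env
import cv2,numpy as np
from scipy.spatial.transform import Rotation as R
def ray(c,px,z,k=None):
    "world point at height z seen at pixel px"
    k=k or env.calibration(c); K=k['camera_matrix'];P=k['pose']
    d=np.linalg.inv(K)@[px[0],px[1],1]; d=P[:3,:3]@(d*[1,-1,-1]); o=P[:3,3]
    return (o+d*(z-o[2])/d[2])[:2]
def proj(c,p,k=None):
    k=k or env.calibration(c); q=k['pose'][:3,:3].T@(np.array(p)-k['pose'][:3,3]); q=k['camera_matrix']@(q*[1,-1,-1]); return q[:2]/q[2]
E
python3 - <<'E'
from h import *
S=dict(cell_small=[(120.2,205.5),(297.7,298.7),6],cell_medium=[(135.6,228.8),(325.7,272.8),6],cell_large=[(155.7,245.1),(354.1,254.7),6],cork_small=[(323,155.4),(193.1,150.2),0],cork_medium=[(260.7,224.1),(293.2,185.9),0],cork_large=[(288.1,169.3),None,0],screw_small=[(356.2,180.4),(227.2,134.9),0],screw_medium=[(236,185.8),(245.4,205.1),0],screw_large=[(310.2,195.5),(246.1,155.8),0])
for n,(a,b,z) in S.items(): print(n,ray('scene',a,z).round(), ray('side',b,z).round() if b else None)
E
```

```text
cell_small [ 389. -301.] [ 394. -304.]
cell_medium [ 480. -291.] [ 480. -286.]
cell_large [ 550. -265.] [ 561. -282.]
cork_small [479. 256.] [483. 269.]
cork_medium [610. -15.] [608. -19.]
cork_large [479. 142.] None
screw_small [602. 279.] [602. 281.]
screw_medium [465. -10.] [470. -11.]
screw_large [589. 143.] [586. 160.]
```

The pictures show all ten listed things. In the scene view the corks are at about (288,150), (328,145) and (260,208), and the caddy is at (137,222). The two cameras agree to about 15 mm. I'll hover near the small and large corks next and take a wrist look.

play_rows --plan '[[[25,-37,5],0.1,0],[[50,-74,10],0.2,0],[[75,-111,15],0.3,0],[[100,-148,20],0.4,0],[[125,-185,20],0.4,0],[[150,-222,20],0.4,0],[[175,-259,20],0.4,0],[[200,-296,20],0.4,0],[[225,-333,20],0.4,0],[[225,-333,20],0.4,0]]' --newtons 40

```text
clock: 2.1
tool_pos: [485.2, 257.2, 244.5]
eef_rot: [0.008, 1.0, -0.002, 0.001]
force: [-0.9, 0.1, 0.1]
grip_width: 85.5
grip_force: 0.0
```

```bash
cat > look.py <<'E'
from h import *
import sys
n=sys.argv[1]; ts=sys.argv[2:]
o=env.get_obs(); print(np.round(o['clock'],2),np.round(o['tool_pos'],1),np.round(o['eef_rot'],3),'W',round(float(o['grip_width']),1))
k=env.calibration('wrist'); im=env.capture('wrist'); cv2.imwrite(f'pics/{n}.png',im[...,::-1])
print('cam',k['pose'][:3,3].round(), 'tcp px',proj('wrist',o['tool_pos'],k).round())
for t in ts:
    z=6 if 'cell' in t else 0
    for d in env.mark_of('wrist',t)[:2]: print(t,round(d['p'],2),np.round(d['pixel'],1),ray('wrist',d['pixel'],z,k).round(1))
E
python3 look.py w1 cork_small cork_large screw_small screw_large
```

```text
2.1 [485.2 257.2 244.5] [ 0.008  1.    -0.002  0.001] W 85.5
cam [418. 259. 393.] tcp px [254. 242.]
cork_small 0.82 [257.8 169.4] [486.7 261.6]
cork_small 0.47 [184.2 236.1] [586.  150.3]
cork_large 0.85 [173.4 154.8] [464.5 145.1]
screw_small 0.94 [266.8 236.4] [588.2 273.9]
screw_large 0.84 [183.9 236.2] [586.1 149.8]
```

View pics/w1.png

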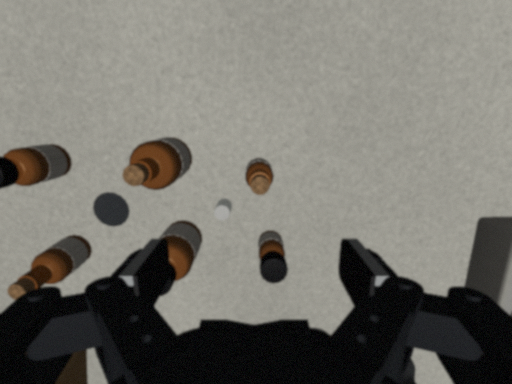

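The wrist view shows the small cork's stopper top at about (261,184) and the large cork's at (134,174). The black screw caps are at (273,266) and (175,255). I'll turn the stopper tops into positions.

Run:
```python
from h import *
for px,z in[((261,184),97),((259.5,181),90),((133,174),132),((137,174),124),((273,267),89)]: print(px,z,ray('wrist',px,z).round(1))
im=cv2.imread('pics/w1.png'); cv2.imwrite('pics/w1c.png',cv2.resize(im[120:300,90:310],None,fx=3.5,fy=3.3,interpolation=2)[:600,:800])
for t,z0,zt in(('cork_small',0,97),('cork_large',0,132)):
    d=env.outline_of('wrist',t)[0]; m=d['mask']; r,c=np.nonzero(m); print(t,round(d['p'],2),d['extent'],r.min(),r.max(),c[r==r.max()].mean(),c.min(),c.max(),r[c==c.min()].mean())
for p in([482,262],[486,260]): print([proj('wrist',p+[z]).round().tolist() for z in(0,97)])
for p in([472,143],[468,143]): print([proj('wrist',p+[z]).round().tolist() for z in(0,132)])
```

```text
(261, 184) 97 [479.7 273.6]
(259.5, 181) 90 [478.  272.1]
(133, 174) 132 [462.  153.1]
(137, 174) 124 [463.5 153.5]
(273, 267) 89 [582.9 288.5]
cork_small 0.95 [258.5, 176.7, 32.4, 37.3] 158 193 260.5 245 272 173.5
cork_large 0.59 [157.9, 160.6, 68.9, 50.8] 137 189 154.5 122 191 174.5
[[251.0, 170.0], [250.0, 186.0]]
[[250.0, 173.0], [249.0, 190.0]]
[[166.0, 163.0], [124.0, 184.0]]
[[166.0, 160.0], [123.0, 180.0]]
```

View pics/w1c.png

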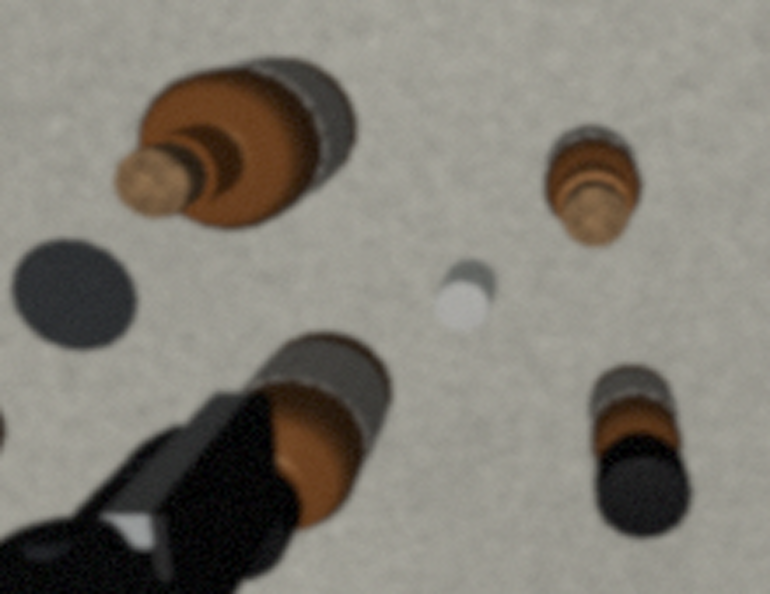

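The arm had not settled when that picture was taken, so its rays used a later calibration and the positions are off. I'll go lower, let it settle and look again, saving the calibration with the picture.

play_rows --plan '[[[0,0,-30],0,0],[[0,0,-60],0,0],[[0,0,-85],0,0],[[0,0,-85],0,0],[[0,0,-85],0,0]]'

```text
clock: 2.95
tool_pos: [480.8, 265.1, 159.6]
eef_rot: [0.002, 1.0, -0.0, -0.0]
force: [0.3, -0.2, -0.3]
grip_width: 85.4
grip_force: 0.0
```

```bash
cat >> look.py <<'E'
import pickle; pickle.dump(k,open(f'pics/{n}.pkl','wb'))
E
cat > top.py <<'E'
# tan cork-top blobs in a saved wrist picture -> world at given cork height
from h import *
import pickle,sys
n=sys.argv[1]; z=float(sys.argv[2]); k=pickle.load(open(f'pics/{n}.pkl','rb'))
hsv=cv2.cvtColor(cv2.imread(f'pics/{n}.png'),cv2.COLOR_BGR2HSV)
m=cv2.inRange(hsv,(8,70,105),(20,170,220)); m=cv2.morphologyEx(m,cv2.MORPH_OPEN,np.ones((5,5)))
_,_,s,c=cv2.connectedComponentsWithStats(m)
for a,b in zip(s[1:],c[1:]):
    if a[4]>60: print(a.tolist(),b.round(1),ray('wrist',b,z,k).round(1))
E
python3 look.py w2 cork_small; python3 top.py w2 97; python3 top.py w1 97; python3 top.py w1 132
```

```text
2.95 [480.8 265.1 159.6] [ 0.002  1.    -0.    -0.   ] W 85.4
cam [414. 265. 308.] tcp px [254. 242.]
cork_small 0.86 [252.  189.7] [489.8 262.8]
[53, 192, 30, 27, 597] [ 67.4 204.9] [477.5 119.7]
[240, 205, 24, 22, 399] [251.2 215.5] [486.7 262.8]Traceback (most recent call last):
  File "top.py", line 4, in <module>
    n=sys.argv[1]; z=float(sys.argv[2]); k=pickle.load(open(f'pics/{n}.pkl','rb'))
                                                       ~~~~^^^^^^^^^^^^^^^^^^^^^^
FileNotFoundError: [Errno 2] No such file or directory: 'pics/w1.pkl'
Traceback (most recent call last):
  File "top.py", line 4, in <module>
    n=sys.argv[1]; z=float(sys.argv[2]); k=pickle.load(open(f'pics/{n}.pkl','rb'))
                                                       ~~~~^^^^^^^^^^^^^^^^^^^^^^
FileNotFoundError: [Errno 2] No such file or directory: 'pics/w1.pkl'
```

View pics/w2.png

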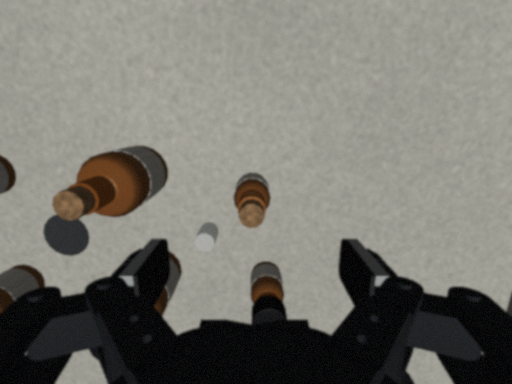

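The small cork's stopper top is at (251,215) and the large one's at (67,205). The detector and my colour blob agree within 3 mm, at (487,263). I'll descend to TCP z of 75, so the tips stay just above the shoulder, and close.

play_rows --plan '[[[6,-2,-20],0,0],[[6,-2,-45],0,0],[[6,-2,-70],0,0],[[6,-2,-84],0,0],[[6,-2,-84],0,0.3],[[6,-2,-84],0,0.6],[[6,-2,-84],0,0.8],[[6,-2,-84],0,1],[[6,-2,-84],0,1],[[6,-2,-84],0,1]]' --newtons 40

```text
clock: 4.05
tool_pos: [487.7, 263.0, 76.3]
eef_rot: [0.002, 1.0, 0.001, 0.001]
force: [-1.0, -0.2, 6.3]
grip_width: 19.2
grip_force: 38.9
```

Run:
```python
from h import *
import pickle
k=pickle.load(open('pics/w2.pkl','rb')); print(ray('wrist',(67.4,204.9),132,k).round(1))
```

```text
[466.9 143.8]
```

The opening reads 19.2 mm, narrower than the 24 mm neck, so I'll check what is held before lifting.

Run:
```python
from h import *
o=env.get_obs(); print(o['tool_pos'],o['grip_width'],o['grip_force'],o['force'])
a=env.capture('side'); b=env.capture('wrist')
u,v=proj('side',o['tool_pos']).astype(int); print(u,v)
a=cv2.resize(a[max(v-70,0):v+70,u-70:u+70],(400,400),interpolation=2); b=cv2.resize(b[100:384,100:400],(400,400),interpolation=2)
cv2.imwrite('pics/g1.png',np.hstack([a,b])[...,::-1])
```

```text
[487.74181007 262.9562012   76.31167699] 19.201563975169798 38.887054324150085 [-0.97590632 -0.17172129  6.34822301]
192 126
```

View pics/g1.png

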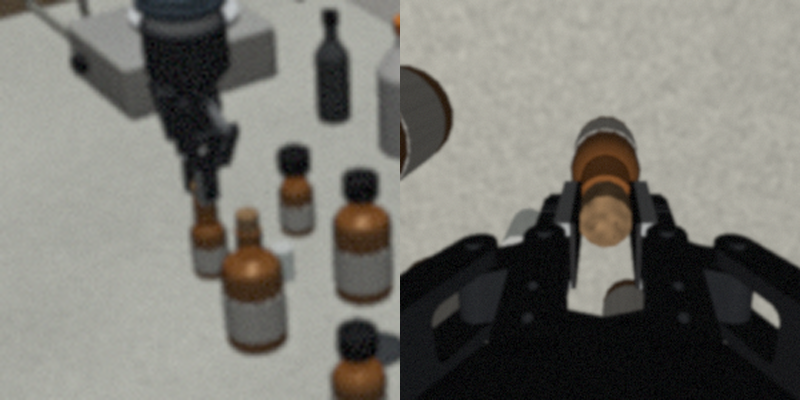

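Run:
```python
from h import *
o=env.get_obs(); t=o['tool_pos']
k=env.calibration('wrist'); print(k['camera_matrix'].round(1).tolist(),k['pose'].round(2).tolist())
print('cork px',100+205*.75,100+218*.71)
for dx in(-15,-10,-5,0): print(dx,proj('wrist',t+[dx,0,97-t[2]],k).round(1))
print(ray('wrist',(253.75,254.8),97,k))
```

```text
[[283.4, 0.0, 253.8], [0.0, 283.4, 195.7], [0.0, 0.0, 1.0]] [[0.0, -0.96, -0.26, 420.27], [1.0, 0.0, 0.0, 263.07], [0.0, -0.26, 0.96, 224.86], [0.0, 0.0, 0.0, 1.0]]
cork px 253.75 254.78
-15 [254.1 231. ]
-10 [254.2 240.6]
-5 [254.2 249.9]
0 [254.2 259.1]
[485.38444603 262.7608838 ]
```

The bottle is within 2 mm of centred in the jaws. I'll lift gently and check that it comes up straight.

play_rows --plan '[[[0,0,4],0,1],[[0,0,8],0,1],[[0,0,12],0,1],[[0,0,12],0,1],[[0,0,12],0,1]]'

```text
clock: 4.65
tool_pos: [487.0, 262.5, 87.3]
eef_rot: [0.002, 1.0, 0.0, 0.0]
force: [0.2, 0.8, -0.8]
grip_width: 18.9
grip_force: 39.1
```

Run:
```python
from h import *
o=env.get_obs(); print(o['tool_pos'],o['grip_width'],o['grip_force'],o['force'])
a=env.capture('side'); b=env.capture('wrist')
u,v=proj('side',o['tool_pos']).astype(int); print(u,v)
a=cv2.resize(a[max(v-40,0):v+60,u-50:u+50],(500,500),interpolation=2); b=cv2.resize(b[100:384,100:400],(300,500),interpolation=2)
cv2.imwrite('pics/g2.png',np.hstack([a,b])[...,::-1])
```

```text
[486.98515957 262.47433231  87.26675359] 18.87725920226493 39.122114181518555 [ 0.18069829  0.75169373 -0.79599562]
192 123
```

View pics/g2.png

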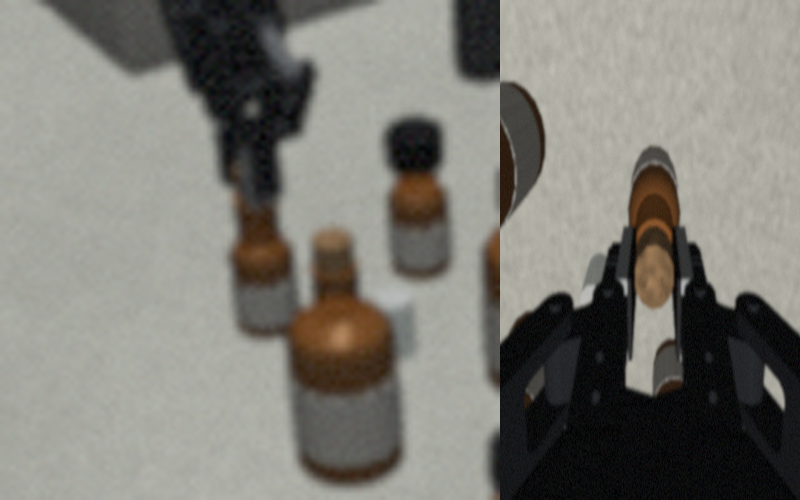

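The wrist reading shows about 0.8 N, which matches the 90 g bottle, and the stopper kept its place in the jaws. I'll carry it over to the caddy.

play_rows --plan '[[[0,0,40],0,1],[[0,0,85],0,1],[[-2,-15,125],0,1],[[-10,-50,148],0,1],[[-18,-98,148],0,1],[[-26,-146,148],0,1],[[-34,-194,148],0,1],[[-42,-242,148],0,1],[[-50,-290,148],0,1],[[-56,-338,148],0,1]]'

```text
clock: 5.75
tool_pos: [430.0, -77.3, 235.2]
eef_rot: [0.002, 1.0, 0.0, 0.0]
force: [1.8, -0.2, -0.2]
grip_width: 18.9
grip_force: 39.4
```

play_rows --plan '[[[-6,-48,0],0,1],[[-12,-96,0],0,1],[[-18,-144,0],0,1],[[-24,-190,0],0,1],[[-30,-220,0],0,1],[[-30,-226,0],0,1],[[-30,-226,0],0,1],[[-30,-226,0],0,1]]'

```text
clock: 6.55
tool_pos: [401.3, -300.1, 234.9]
eef_rot: [0.002, 1.0, 0.001, -0.0]
force: [-0.3, 0.3, -1.0]
grip_width: 19.1
grip_force: 39.3
```

```bash
python3 look.py w3 cell_small cell_medium cell_large caddy; python3 -c "
from rig import env;o=env.get_obs();print(o['joint_pos'].round(2) if hasattr(o['joint_pos'],'round') else o['joint_pos'],o['grip_force'],o['force'])"
```

```text
6.55 [ 401.3 -300.1  234.9] [ 0.002  1.     0.001 -0.   ] W 19.1
cam [ 334. -300.  384.] tcp px [254. 242.]
cell_small 0.57 [249.9 161.5] [ 388.6 -305.4]
cell_large 0.84 [276.8 274.8] [ 558.3 -266.4]
[ 0.24  0.28  0.38  1.93 -0.13  0.95  2.24] 39.34173345565796 [ 0.6254464  -0.30083545 -0.51432424]
```

View pics/w3.png

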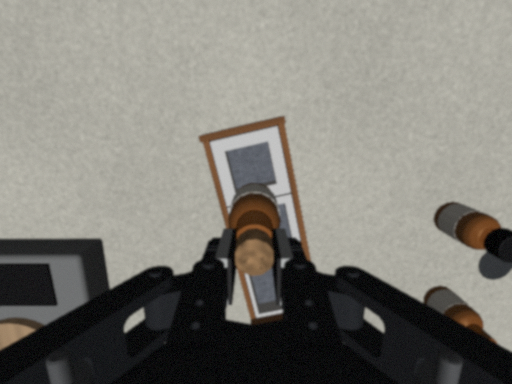

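The wrist view shows the small cell's pocket at about (251,163), at the far end of the caddy. The caddy axis runs down and to the right, with the large cell at the near end. I'll fit the pocket.

Run:
```python
from h import *
import pickle
k=pickle.load(open('pics/w3.pkl','rb'))
im=cv2.imread('pics/w3.png'); g=cv2.cvtColor(im,6)
hs=cv2.cvtColor(im,cv2.COLOR_BGR2HSV)
m=((g<125)&(hs[...,1]<75)).astype('uint8')*255; m[:125]=0;m[185:]=0;m[:,:218]=0;m[:,290:]=0
m=cv2.morphologyEx(m,cv2.MORPH_OPEN,np.ones((7,7)))
_,l,s,c=cv2.connectedComponentsWithStats(m); print(s,c)
i=1+np.argmax(s[1:,4]); cs=cv2.findContours((l==i).astype('uint8'),0,1)[0][0]
r=cv2.minAreaRect(cs); print(r)
b=cv2.boxPoints(r); w=np.array([ray('wrist',p,12,k) for p in b]); print(w.round(1), w.mean(0).round(1),np.linalg.norm(np.diff(w,axis=0),axis=1).round(1))
for z,pts in((50,[(200,137),(285,118)]),(50,[(203,140)])): print([ray('wrist',p,z,k).round(1).tolist() for p in pts])
e=ray('wrist',((200+285)/2,(137+118)/2),50,k); print('end',e)
```

```text
[[     0      0    512    384 194984]
 [   227    144     48     41   1624]] [[255.53717741 191.71721269]
 [251.03633005 165.4205665 ]]
((250.5235137939453, 167.1058807373047), (41.867584228515625, 42.843772888183594), 77.47119140625)
[[ 374.3 -337.6]
 [ 362.6 -283.2]
 [ 416.7 -270.5]
 [ 429.3 -326.9]] [ 395.7 -304.5] [55.6 55.5 57.8]
[[353.7, -362.2], [332.9, -264.6]]
[[357.1, -358.9]]
end [ 343.21579987 -312.97721795]
```

play_rows --plan '[[[-3,-2,-40],0,1],[[-5,-4,-80],0,1],[[-5,-4,-115],0,1],[[-5,-4,-130],0,1],[[-5,-4,-138],0,1],[[-5,-4,-142],0,1],[[-5,-4,-144],0,1],[[-5,-4,-144],0,1],[[-5,-4,-144],0,1]]'

```text
clock: 7.7
tool_pos: [396.5, -305.9, 92.0]
eef_rot: [0.002, 1.0, -0.0, 0.001]
force: [0.1, -0.6, -0.2]
grip_width: 19.4
grip_force: 39.4
```

Run:
```python
from h import *
o=env.get_obs(); print(o['tool_pos'],o['grip_width'],o['grip_force'],o['force'])
t=o['tool_pos']
a=env.capture('side'); b=env.capture('scene'); 
def crop(c,im,r):
    u,v=proj(c,[394,-304,40]).astype(int); return cv2.resize(im[v-r:v+r,u-r:u+r],(400,400),interpolation=2)
cv2.imwrite('pics/p1.png',np.hstack([crop('side',a,50),crop('scene',b,50)])[...,::-1])
```

```text
[ 396.52814479 -305.8532903    91.95558189] 19.389186445232315 39.37814176082611 [ 0.14193963 -0.61472626 -0.18020659]
```

View pics/p1.png

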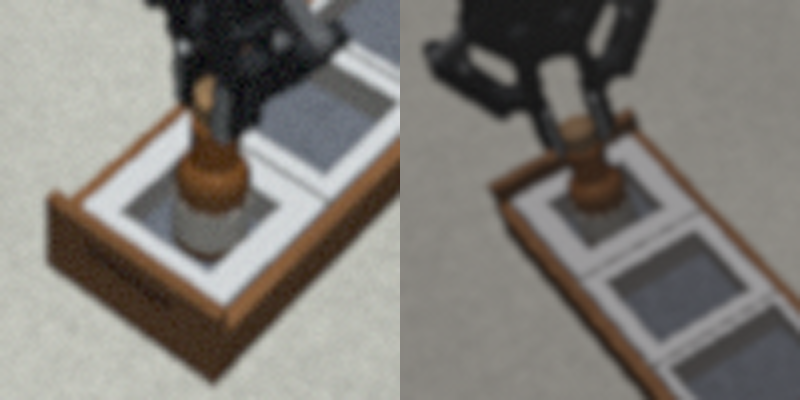

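The bottle sits inside the small pocket, roughly centred, and has not touched down. I'll lower it in small steps until there is contact.

play_rows --plan '[[[-1,1,-1.5],0,1],[[-1,1,-3],0,1],[[-1,1,-4],0,1],[[-1,1,-4],0,1]]'

```text
clock: 8.2
tool_pos: [395.8, -304.9, 88.4]
eef_rot: [0.002, 1.0, -0.0, 0.001]
force: [-1.9, 2.0, 13.3]
grip_width: 19.0
grip_force: 40.7
```

It has touched down at the expected height. I'll release, rise, and head back to the large cork at about (467,144).

play_rows --plan '[[[0,0,0.5],0,0.85],[[0,0,0.5],0,0.6],[[0,0,0.5],0,0.3],[[0,0,0.5],0,0],[[0,0,0.5],0,0],[[0,0,20],0,0],[[0,0,60],0,0],[[0,0,105],0,0],[[0,0,140],0,0],[[0,0,140],0,0]]'

```text
clock: 9.2
tool_pos: [397.5, -306.5, 231.7]
eef_rot: [0.003, 1.0, -0.002, 0.004]
force: [0.2, -0.5, -0.9]
grip_width: 85.6
grip_force: 0.0
```

```bash
python3 look.py w4 cell_small cell_medium cell_large cork_small; python3 top.py w4 109
```

```text
9.2 [ 397.5 -306.5  231.7] [ 0.003  1.    -0.002  0.004] W 85.6
cam [ 329. -306.  380.] tcp px [254. 242.]
cell_small 0.58 [254.1 167.1] [ 393.7 -307.4]
cell_medium 0.82 [270.5 222.1] [ 471.8 -284.7]
cell_medium 0.37 [257.1 167.6] [ 394.4 -303.4]
cell_large 0.76 [281.8 280.1] [ 564.1 -266.9]
cell_large 0.69 [271.8 224.9] [ 476.  -282.8]
cork_small 0.93 [258.1 167.9] [ 395.8 -302. ]
[286, 130, 9, 23, 133] [290.1 140.5] [ 350.8 -272.9]
[210, 144, 14, 40, 225] [216.4 163.4] [ 372.2 -343.1]
[246, 177, 20, 18, 266] [255.7 185.8] [ 394.4 -305.4]
[304, 221, 10, 33, 180] [308.6 236.8] [ 448.8 -251. ]
[311, 257, 11, 37, 192] [315.9 274.9] [ 493.1 -241.1]
[57, 369, 12, 15, 119] [ 63.1 376.6] [ 631.1 -539.6]
```

View pics/w4.png

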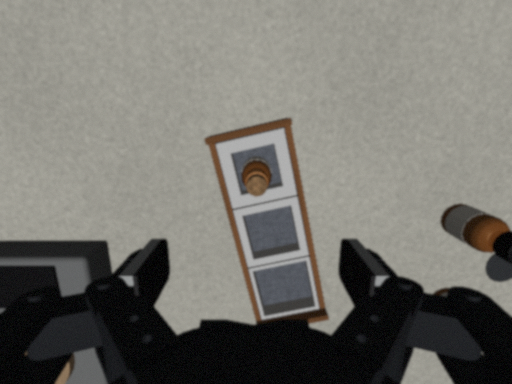

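The small cork is standing in its pocket at (256,180). Next is the large cork.

play_rows --plan '[[[7,45,0],0,0],[[15,93,0],0,0],[[23,141,0],0,0],[[31,189,0],0,0],[[39,237,0],0,0],[[47,285,0],0,0],[[54,333,0],0,0],[[61,381,0],0,0],[[68,425,0],0,0],[[71,448,0],0,0]]'

```text
clock: 10.45
tool_pos: [465.2, 147.7, 225.9]
eef_rot: [0.0, 1.0, 0.0, -0.001]
force: [-0.2, -0.2, 0.5]
grip_width: 85.4
grip_force: 0.0
```

play_rows --plan '[[[0,0,-35],0,0],[[0,0,-40],0,0],[[0,0,-40],0,0],[[0,0,-40],0,0]]'

```text
clock: 10.85
tool_pos: [466.2, 142.6, 187.6]
eef_rot: [0.003, 1.0, -0.0, -0.0]
force: [0.7, 1.2, 0.7]
grip_width: 85.9
grip_force: 0.0
```

```bash
python3 look.py w5 cork_large cork_medium; python3 top.py w5 132
```

```text
10.85 [466.2 142.6 187.6] [ 0.003  1.    -0.    -0.   ] W 85.9
cam [399. 143. 336.] tcp px [254. 242.]
cork_large 0.65 [256.  176.4] [465.7 144.9]
[242, 201, 27, 23, 467] [254.6 211.8] [466.7 143. ]
[256, 293, 10, 11, 96] [260.2 298.3] [542.1 147.1]
```

View pics/w5.png

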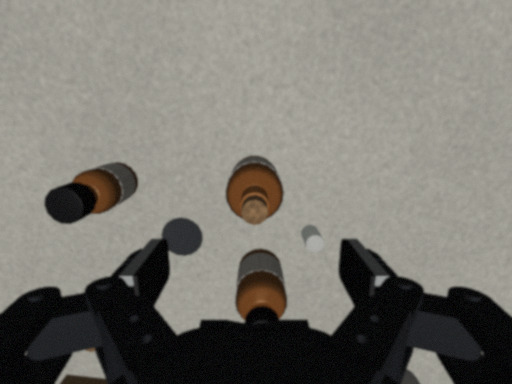

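The large cork is at (466.5,143.5), right under the tool. I'll descend and grip it.

play_rows --plan '[[[0,1,-25],0,0],[[0,1,-50],0,0],[[0,1,-68],0,0],[[0,1,-77],0,0],[[0,1,-77],0,0.3],[[0,1,-77],0,0.6],[[0,1,-77],0,0.8],[[0,1,-77],0,1],[[0,1,-77],0,1],[[0,1,-77],0,1]]' --newtons 60

```text
clock: 12.0
tool_pos: [466.9, 144.4, 111.1]
eef_rot: [0.003, 1.0, 0.0, 0.001]
force: [0.3, -1.5, 6.2]
grip_width: 18.4
grip_force: 58.5
```

play_rows --plan '[[[0,0,3],0,1],[[0,0,7],0,1],[[0,0,12],0,1],[[0,0,12],0,1],[[0,0,12],0,1]]'

```text
clock: 12.5
tool_pos: [466.0, 144.5, 122.3]
eef_rot: [0.002, 1.0, 0.0, 0.0]
force: [0.1, 0.2, -3.4]
grip_width: 18.1
grip_force: 58.6
```

The lift shows 3.4 N, so the large cork is held. I'll carry it to the large cell.

play_rows --plan '[[[0,0,45],0,1],[[0,0,90],0,1],[[3,-12,130],0,1],[[10,-45,140],0,1],[[20,-90,140],0,1],[[31,-135,140],0,1],[[42,-180,140],0,1],[[53,-225,140],0,1],[[63,-270,140],0,1],[[73,-312,140],0,1]]'

```text
clock: 13.5
tool_pos: [538.7, -169.7, 261.9]
eef_rot: [0.003, 1.0, -0.0, -0.0]
force: [1.2, 0.4, -2.5]
grip_width: 18.5
grip_force: 59.5
```

play_rows --plan '[[[10,-45,0],0,1],[[20,-85,0],0,1],[[23,-100,0],0,1],[[23,-100,-20],0,1],[[23,-100,-50],0,1],[[23,-100,-65],0,1],[[23,-100,-65],0,1],[[23,-100,-65],0,1]]'

```text
clock: 14.3
tool_pos: [562.3, -267.3, 197.7]
eef_rot: [0.002, 1.0, -0.0, 0.0]
force: [0.7, 0.4, -1.1]
grip_width: 18.3
grip_force: 59.4
```

```bash
python3 look.py w6 cell_large cell_medium cell_small cork_medium screw_medium
python3 - <<'E'
from h import *
a=env.capture('side'); b=env.capture('scene'); 
for c in('side','scene'): print([(ray(c,d['pixel'],6).round(),round(d['p'],2)) for d in env.mark_of(c,'cell_large')])
def crop(c,im,r):
    u,v=proj(c,[562,-267,60]).astype(int); return cv2.resize(im[v-r:v+r,u-r:u+r],(400,400),interpolation=2)
cv2.imwrite('pics/p2.png',np.hstack([crop('side',a,60),crop('scene',b,60)])[...,::-1])
E
```

```text
14.3 [ 562.3 -267.3  197.7] [ 0.002  1.    -0.     0.   ] W 18.3
cam [ 495. -267.  346.] tcp px [254. 242.]
cell_large 0.96 [254.1 174.1] [ 559.8 -267.3]
cell_medium 0.6 [251.4 193.8] [ 584.7 -270.7]
cell_medium 0.57 [237.3 102.5] [ 476.7 -286.1]
cork_medium 0.67 [448.4 206.2] [603.7 -19.1]
cork_medium 0.54 [466.3  96. ] [470.4 -21.8]
[(array([ 564., -263.]), 0.64), (array([ 406., -295.]), 0.39)]
[(array([ 565., -269.]), 0.97)]
```

View pics/p2.png

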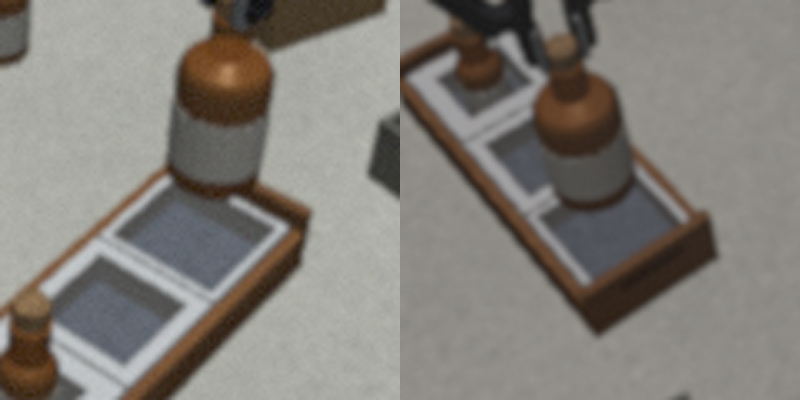

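All three cameras put the large cell at about (562,-267). I'll lower the bottle.

play_rows --plan '[[[0,0,-25],0,1],[[0,0,-45],0,1],[[0,0,-60],0,1],[[0,0,-67],0,1],[[0,0,-70],0,1],[[0,0,-72],0,1],[[0,0,-73],0,1],[[0,0,-73],0,1]]'

```text
clock: 15.6
tool_pos: [562.4, -267.7, 124.7]
eef_rot: [0.002, 1.0, -0.0, 0.0]
force: [-0.3, 0.2, -2.9]
grip_width: 18.2
grip_force: 59.6
```

play_rows --plan '[[[0,0,-1],0,1],[[0,0,-2],0,1],[[0,0,-2],0,1]]'

```text
clock: 15.9
tool_pos: [562.7, -268.1, 123.2]
eef_rot: [0.003, 1.0, -0.0, 0.001]
force: [-0.1, -0.1, 3.7]
grip_width: 18.6
grip_force: 60.1
```

It is in contact with the floor. I'll release, rise, and go to the medium cork at about (607,-18).

play_rows --plan '[[[0,0,0],0,0.85],[[0,0,0],0,0.6],[[0,0,0],0,0.3],[[0,0,0],0,0],[[0,0,0],0,0],[[0,0,20],0,0],[[0,0,60],0,0],[[0,0,90],0,0],[[7,40,90],0,0],[[14,85,90],0,0]]'

```text
clock: 16.9
tool_pos: [576.4, -184.0, 213.6]
eef_rot: [0.005, 1.0, -0.001, 0.001]
force: [0.4, 0.4, -0.1]
grip_width: 85.1
grip_force: 0.0
```

play_rows --plan '[[[8,45,0],0,0],[[16,90,0],0,0],[[24,130,-10],0,0],[[30,160,-25],0,0],[[30,165,-35],0,0],[[30,165,-35],0,0],[[30,165,-35],0,0]]'

```text
clock: 17.6
tool_pos: [605.8, -19.5, 177.3]
eef_rot: [0.003, 1.0, -0.001, -0.0]
force: [1.0, -0.1, 0.4]
grip_width: 85.5
grip_force: 0.0
```

```bash
python3 look.py w7 cork_medium; python3 top.py w7 114
```

```text
17.6 [605.8 -19.5 177.3] [ 0.003  1.    -0.001 -0.   ] W 85.5
cam [539. -19. 326.] tcp px [254. 242.]
cork_medium 0.58 [253.9 173.5] [599.7 -19.9]
[11, 24, 46, 107, 626] [33.  75.6] [ 508.2 -172.9]
[435, 167, 8, 12, 74] [438.6 172.6] [578.5 120.3]
[248, 194, 24, 22, 405] [259.9 204.5] [603. -15.]
```

View pics/w7.png

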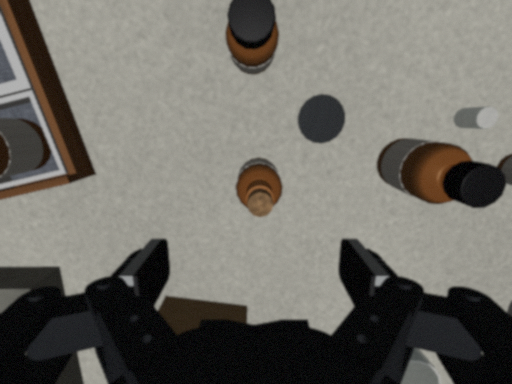

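The medium cork's stopper top is at (260,204), which puts it at (603,-15). I'll descend and grip it.

play_rows --plan '[[[-3,4,-25],0,0],[[-3,4,-50],0,0],[[-3,4,-74],0,0],[[-3,4,-84],0,0],[[-3,4,-84],0,0.3],[[-3,4,-84],0,0.6],[[-3,4,-84],0,0.8],[[-3,4,-84],0,1],[[-3,4,-84],0,1],[[-3,4,-84],0,1]]' --newtons 50

```text
clock: 18.7
tool_pos: [603.9, -13.8, 94.3]
eef_rot: [0.002, 1.0, -0.0, 0.001]
force: [-0.4, -1.2, 5.9]
grip_width: 18.7
grip_force: 48.9
```

play_rows --plan '[[[0,0,3],0,1],[[0,0,7],0,1],[[0,0,12],0,1],[[0,0,12],0,1],[[0,0,12],0,1]]'

```text
clock: 19.2
tool_pos: [603.0, -13.5, 105.3]
eef_rot: [0.002, 1.0, 0.0, 0.0]
force: [0.1, -0.9, -1.6]
grip_width: 18.6
grip_force: 48.9
```

The medium cork is held. I'll carry it to (477,-285).

play_rows --plan '[[[0,0,45],0,1],[[0,0,90],0,1],[[-5,-12,130],0,1],[[-20,-44,145],0,1],[[-38,-84,145],0,1],[[-57,-124,145],0,1],[[-76,-164,145],0,1],[[-95,-204,145],0,1],[[-114,-244,145],0,1],[[-126,-271,145],0,1]]'

```text
clock: 20.2
tool_pos: [474.5, -287.8, 250.2]
eef_rot: [0.004, 1.0, -0.001, -0.0]
force: [0.8, 0.1, -2.4]
grip_width: 18.5
grip_force: 49.7
```

play_rows --plan '[[[0,0,-25],0,1],[[0,0,-60],0,1],[[0,0,-75],0,1],[[0,0,-75],0,1],[[0,0,-75],0,1]]'

```text
clock: 20.7
tool_pos: [477.1, -284.7, 175.5]
eef_rot: [0.002, 1.0, -0.0, 0.0]
force: [-0.4, 0.1, -2.1]
grip_width: 18.7
grip_force: 49.6
```

```bash
python3 look.py w8 cell_medium cell_large cell_small cork_large cork_small
python3 - <<'E'
from h import *
a=env.capture('side'); b=env.capture('scene'); 
for c in('side','scene'):
  for t in('cell_medium','cell_large','cork_large','cork_small'): print(c,t,[(ray(c,d['pixel'],12 if 'cork' in t else 6).round(),round(d['p'],2)) for d in env.mark_of(c,t)][:2])
def crop(c,im,r):
    u,v=proj(c,[477,-285,60]).astype(int); return cv2.resize(im[v-r:v+r,u-r:u+r],(400,400),interpolation=2)
cv2.imwrite('pics/p3.png',np.hstack([crop('side',a,65),crop('scene',b,65)])[...,::-1])
E
```

```text
20.7 [ 477.1 -284.7  175.5] [ 0.002  1.    -0.     0.   ] W 18.7
cam [ 410. -284.  324.] tcp px [254. 242.]
cell_medium 0.7 [251.7 180. ] [ 477.2 -287.5]
cell_small 0.91 [234.4 101.1] [ 391.2 -305.3]
cork_large 0.24 [252.  194.4] [ 495.9 -287.3]
cork_small 0.94 [236.3 102.9] [ 392.7 -303.7]
side cell_medium [(array([ 474., -294.]), 0.59)]
side cell_large [(array([ 566., -264.]), 0.67)]
side cork_large [(array([ 570., -263.]), 0.82)]
side cork_small [(array([ 395., -297.]), 0.66), (array([471., -26.]), 0.18)]
scene cell_medium [(array([ 479., -291.]), 0.86)]
scene cell_large [(array([ 558., -265.]), 0.54)]
scene cork_large [(array([ 565., -275.]), 0.72)]
scene cork_small [(array([ 391., -305.]), 0.54)]
```

View pics/p3.png

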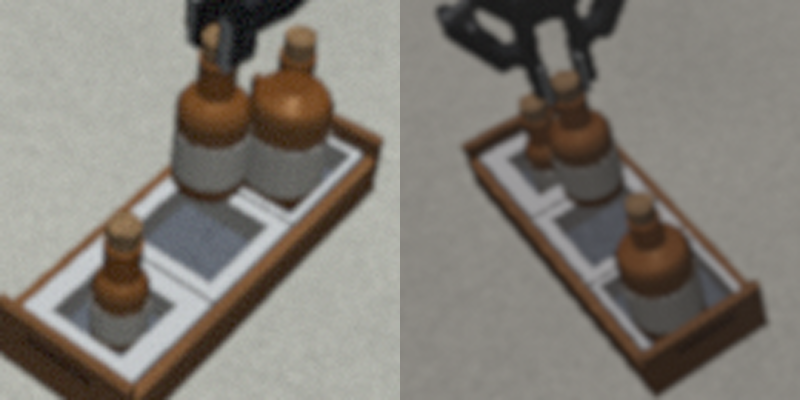

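Both placed bottles are on their pocket floors. A bottle on its pocket floor can be at most 12.7 mm off centre, so those two already meet the limit. The medium bottle is aligned over its cell, so I'll lower it.

play_rows --plan '[[[0,-2,-25],0,1],[[0,-2,-45],0,1],[[0,-2,-58],0,1],[[0,-2,-64],0,1],[[0,-2,-66],0,1],[[0,-2,-68],0,1],[[0,-2,-69],0,1],[[0,-2,-69],0,1]]'

```text
clock: 22.3
tool_pos: [477.3, -286.7, 106.6]
eef_rot: [0.002, 1.0, -0.0, 0.0]
force: [1.1, 0.4, -2.4]
grip_width: 18.6
grip_force: 49.7
```

play_rows --plan '[[[0,0,-1],0,1],[[0,0,-1.5],0,1],[[0,0,-1.5],0,1]]'

```text
clock: 22.6
tool_pos: [478.0, -287.4, 106.3]
eef_rot: [0.003, 1.0, -0.001, 0.001]
force: [-1.9, 0.5, 7.2]
grip_width: 18.4
grip_force: 50.8
```

It has touched down. I'll release it and retreat upward.

play_rows --plan '[[[0,0,0],0,0.85],[[0,0,0],0,0.6],[[0,0,0],0,0.3],[[0,0,0],0,0],[[0,0,0],0,0],[[0,0,20],0,0],[[0,0,60],0,0],[[0,0,105],0,0],[[0,0,140],0,0],[[0,0,140],0,0]]'

```text
clock: 23.6
tool_pos: [479.7, -288.4, 249.7]
eef_rot: [0.003, 1.0, -0.002, 0.004]
force: [0.0, -0.3, -1.2]
grip_width: 85.3
grip_force: 0.0
```

Run:
```python
from h import *
a=env.capture('side'); b=env.capture('scene')
print(env.get_obs()['clock'],env.get_obs()['grip_width'])
for t in('screw_small','screw_medium','screw_large'): print(t,[(ray(c,d['pixel'],0).round(),round(d['p'],2)) for c in('side','scene') for d in env.mark_of(c,t)[:1]])
cv2.imwrite('pics/f.png',np.hstack([cv2.resize(a[90:340,150:400],(400,400)),cv2.resize(b[120:320,80:380],(400,400))])[...,::-1])
```

```text
23.7 85.48034072307298
screw_small [(array([605., 272.]), 0.61), (array([593., 277.]), 0.71)]
screw_medium [(array([475., -19.]), 0.85), (array([472., -19.]), 0.73)]
screw_large [(array([582., 144.]), 0.59)]
```

View pics/f.png

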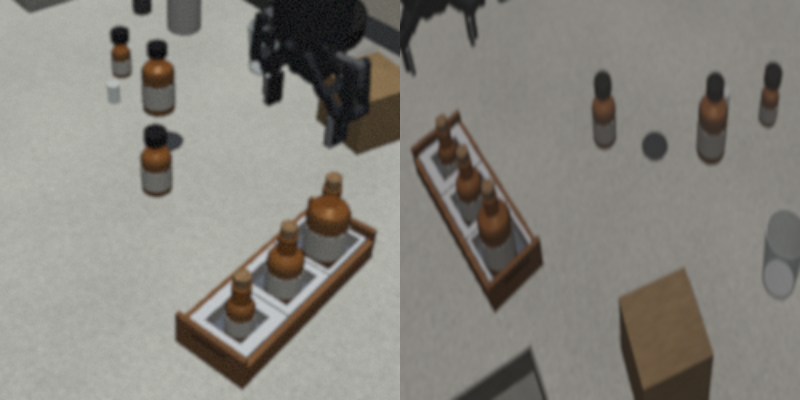

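All three corked bottles stand upright in their own cells, the screw-capped ones have not moved, and the gripper is clear.

```bash
python3 -c "
from rig import env
print(env.sign_off())"
```

```text
the job is handed in; nothing more can be done
None
```

The three cork-stoppered bottles stand upright and released in the cells of their own sizes, the screw-capped look-alikes were left where they were, and the job was handed in at about 24 s of the 96 s allowed (the hand-in returned no verdict).

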